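# Switch on the panel tester's guarded supply toggle

### The job

Switch on the test supply on the panel-wiring bench: on the grey switch box with the round meter, lift the black hinged safety cover, flip the toggle beneath it fully over to its other side, then close the cover again. Leave the cover of the look-alike box with the eight sockets shut.

Things in the scene. Friction and masses are not known exactly. Their poses are not given: they have to be found in the camera images.
- supply: Grey test-supply box fixed to the bench, 160 (x) x 150 (y) x 55 mm high, plus a low steel foot at front and back. Origin: centre of its underside; x to its back, y to the left seen from its front, z up; its front roughly faces the robot. On top: a round meter, 50 mm across, 12 mm high, at y = +42; the black cover over a steel toggle at y = -30. All lengths below are mm in this frame.
- supply_cover (a joint): Black hood, 85 x 60 x 46 mm. Hinge along y at x 42, z 56 (rear foot). A front tab, 14 wide (y), 10 thick, spans x -43 to -76 at z 96, y -30 when shut: pinch it across its width from above. 0 = shut, grows as the front swings up and back, stop 1.92 rad; starts at 0 to 0.08. Stiff hinge (0.07 N m): stays at any angle, no spring or latch. Shuts freely over the toggle either way.
- supply_toggle (a joint): Steel bat under the hood, 13 mm across at the tip, 42 mm long from its pivot at x -4, y -30, z 57. Swings sideways in the y-z plane: 0 = off, leaning 0.45 rad to -y (away from the meter); 0.9 = on, leaning 0.45 rad to +y (towards the meter). Starts within 0.08 rad of off, needs about 1.5 N at the tip, stays where it is left (no snap).
- other_cover (a joint): The same cover on a look-alike box, which has eight small black sockets in two rows in place of the round meter and stands on the bench beside the supply box, on its left or right, 0.3 to 0.55 m away centre to centre. 0 = shut. It is to stay shut.

How it is judged:
By the outcome, as a careful person would: the job done as asked, in the order asked, and still so for the second after the job is handed in, with the robot touching nothing.
It also fails if it takes over 64 s, if anything falls off the work surface, if the arm or the gripper's body presses on something with over 40 N, if the wrist force passes 120 N, or if a joint passes its speed limit or range.

### The arm

A 6-joint arm with a two-finger parallel gripper is mounted at the origin on the work surface. World frame = base frame: x ahead of the robot, y to its left, z up, the work surface at z = 0. Lengths are in mm, angles in rad, forces in N, time in s.
With the tool pointing down it reaches from about 300 to 775 mm from the base axis. Payload 14.6 kg.
Tool frame: the origin (TCP) lies at the centre of the arm's flange, where the gripper is bolted on; the fingertips stand 173 mm ahead of it and the grasp point (between the pads) lies 155 mm ahead of it; z points along the fingers, y is the line along which they close (so a half turn about z gives the same grasp; the last joint's range is limited). The gripper opens to 85 mm and grips with 20 to 120 N. Pads are 22 mm wide; open, the fingers measure 114 mm over their backs; the gripper's body (76 mm by 85 mm) begins 54 mm behind the grasp point. The pads swing forward as they close: fully open they stand 13 mm farther back than shut.
Start: joints at [-1.283, 0.3, 1.521, -0, 1.321, -0.067], TCP at [191.065, -515.738, 404.681] pointing down, gripper open.
Joint ranges: [-3.03, 3.03], [-0.79, 2.21], [0.23, 2.52], [-1.04, 4.18], [0, 3.07], [-2.55, 2.55]. Speed limits (rad/s): [2.22, 2.22, 2.57, 3.14, 3.14, 3.14].

### API

Orientations are given as a unit quaternion [w, x, y, z].
In Python, from rig import bot, eyes gives the robot as it stands. Calls block until the motion is done:
- bot.move_to(position, orientation): joint-space move of the TCP to a pose.
- bot.servo_line(position, attitude=None, speed=150, until_force=None): straight line of the TCP; attitude=None keeps the orientation; speed is the mean speed in mm/s. With until_force (N) it stops when the force on the tool has changed by that much, and returns True; else False.
- bot.move_joints(angles): joint-space move.
- bot.move_gripper(opening, grip_force=None): finger opening in mm; grip_force is the grip in N (None keeps the last); returns when the fingers have stopped.
- bot.dwell(seconds).
- bot.ik(position, orientation): joint angles nearest the present ones, or None.
- eyes.read_camera(name): name is "side" or "top"; returns a dict with "image" (400x640x3 uint8, blue, green, red), "depth" (400x640 float32, mm along the optical axis (not along the pixel's ray), 0 where there is no reading), "fovy" (degrees; the focal length in pixels is half the picture's height over the tangent of half this angle, whatever the lens; pixels are square), "cx", "cy" (the principal point, pixels), "k1" (the pictures are not rectified: a ray, as slopes to the right and down, at radius r is drawn at 1 + k1 r^2 times it, then the intrinsics apply), "eye" and "attitude" of the camera in the world. Camera axes: x right, y down, z forward; pixel columns grow to the right and rows downward; lengths in mm; the calibration is good to about 2 mm. A picture is of the moment at which its call begins.
A pose or a line that the arm cannot do raises bot.MotionError and nothing moves.
- bot.finish_job(): hands the job in; it is judged then, once.
Trained networks look in the newest picture that a camera, given by its name, has taken for a name from the list of things; names that differ only in an ending like _2 or _b are one class to them, and where a whole thing is asked for, a point or a joint stands for the part that bears it (a point fixed in the world has none). Each returns a list of dicts, best first, with "p" (0 to 1); they miss things now and then, are a little off and sometimes report something else, mostly with a low value. They report only what shows in the picture. A call takes as long as a camera call.
- eyes.look_for(camera, target): "pixel" ([row, column] in pixels, amid what is visible of it).
- eyes.trace(camera, target): "pixels" (400x640 bool, what is visible of it) and "pixel" ([row, column] in pixels, amid what is visible of it).
Readings, each from a call of its own:
- bot.read_clock(): time.
- bot.read_joint_positions(): joint angles.
- bot.read_qvel(): joint speeds.
- bot.read_effort(): joint torques, N m.
- bot.read_ee_pos(): TCP position.
- bot.read_tool_rot(): TCP orientation.
- bot.read_ft_force(): force on the tool from outside, world axes, zero at the start.
- bot.read_moment(): the same for the moment, N m.
- bot.read_grip_width(): finger opening in mm.
- bot.read_grip_force(): force on a finger pad.
Only numpy, scipy, OpenCV 4.12 (cv2) and the standard library are available. Lean on these libraries where they do the work, as an engineer would, in place of code of your own. Each camera call takes 0.05 s, during which the arm holds its last target. There are 200 camera calls.

## Working session

There is one attempt and no reset: what is moved stays moved. The work goes in short steps, each a Python script; the robot and the scene stay as the last script left them, time stands still between calls to the robot, and variables do not carry over. Pictures are saved under pics/ and viewed, at most 10 in all, crops included, and the job is handed in when it is done.

```bash
mkdir -p pics; ls; cat > h.py <<'E'
import numpy as np, cv2
from scipy.spatial.transform import Rotation as R
from rig import bot, eyes
def rot(q): return R.from_quat([q[1],q[2],q[3],q[0]])
def quat(r):
    q=r.as_quat(); return [q[3],q[0],q[1],q[2]]
def K(c):
    f=200/np.tan(np.radians(c["fovy"])/2); return f
def cloud(c):
    f=K(c); v,u=np.mgrid[0:400,0:640].astype(float)
    a=(u-c["cx"])/f; b=(v-c["cy"])/f; x,y=a.copy(),b.copy()
    for _ in range(10):
        s=1+c["k1"]*(x*x+y*y); x,y=a/s,b/s
    d=np.array(c["depth"],float)
    P=np.stack([x*d,y*d,d],-1)
    W=rot(c["attitude"]).apply(P.reshape(-1,3)).reshape(400,640,3)+np.array(c["eye"])
    W[d<=0]=np.nan
    return W
E
python3 - <<'E'
from h import *
ims=[]
for n in ("side","top"):
    c=eyes.read_camera(n); print(n,{k:c[k] for k in c if k not in("image","depth")})
    W=cloud(c); np.savez(f"{n}0.npz",W=W,im=c["image"]); ims.append(c["image"])
    cv2.imwrite(f"pics/{n}0.png",c["image"])
    for t in ("supply","supply_cover","supply_toggle","other_cover"):
        for o in eyes.trace(n,t)[:3]:
            m=o["pixels"]; P=W[m]; print(n,t,round(o["p"],2),np.round(o["pixel"]),m.sum(),np.nanmedian(P,0).round(),np.nanpercentile(P,2,axis=0).round(),np.nanpercentile(P,98,axis=0).round())
print(bot.read_clock(),bot.read_tool_rot())
E
```

```text
pics
rig.py
side {'fovy': 42.20951500283902, 'cx': 324.6408165626522, 'cy': 205.1669482897947, 'k1': -0.16995989013943535, 'eye': array([ 577.57988292, -860.42078808,  734.41724692]), 'attitude': array([-0.43403922,  0.90079852, -0.00937948,  0.00916506])}
side supply 0.69 [150. 311.] 3546 [574. 202.  53.] [483. 167.   0.] [664. 308. 106.]
side supply_cover 0.63 [136. 312.] 1231 [579. 207.  97.] [517. 189.  53.] [628. 331. 106.]
side supply_toggle 0.21 [269. 323.] 2210 [ 592. -236.  100.] [ 529. -250.   58.] [ 637. -189.  103.]
side other_cover 0.57 [269. 322.] 2245 [ 591. -235.  100.] [ 529. -250.   57.] [ 637. -189.  103.]
top {'fovy': 48.747273586293254, 'cx': 320.9900423718302, 'cy': 200.0430675745663, 'k1': -0.0040743109502166894, 'eye': array([445.56971932, -44.47572185, 831.48358011]), 'attitude': array([-0.07846265,  0.75251697, -0.65016156,  0.06965464])}
top supply 0.74 [203. 172.] 8352 [563. 238.  55.] [482. 171.   2.] [660. 329. 106.]
top supply_cover 0.64 [194. 177.] 2366 [577. 218. 102.] [518. 190.  63.] [626. 258. 107.]
top other_cover 0.58 [224. 434.] 2345 [ 587. -216.  101.] [ 527. -247.   57.] [ 634. -185.  104.]
0.5 [-7.52523115e-06  9.84304816e-01  1.76476710e-01 -9.82499086e-06]
```

View pics/top0.png

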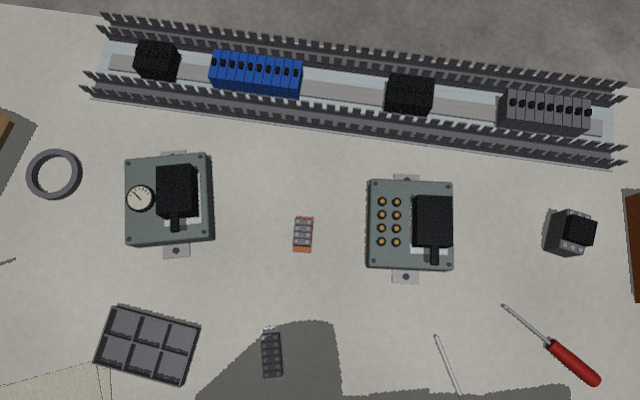

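View pics/side0.png

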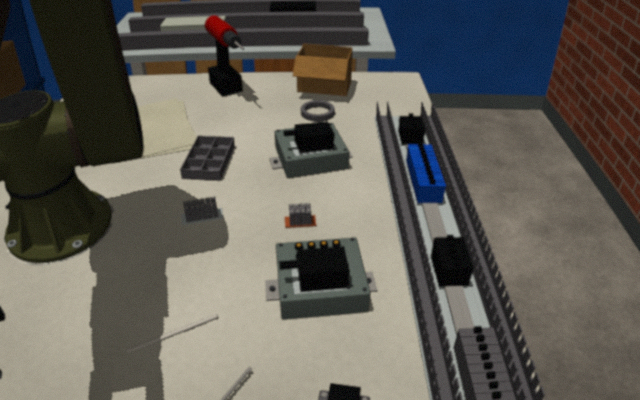

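The top view shows the supply box with its meter at about (198,140), cover at (190,177) and tab at (222,175). The look-alike box with sockets is at (225,410). The side view agrees, with the supply as the far box at (150,311). Next I fit the supply's pose.

```bash
python3 - <<'E'
from h import *
for n in ("top","side"):
    W=np.load(n+"0.npz")["W"]; P=W.reshape(-1,3); P=P[~np.isnan(P[:,0])]
    P=P[(abs(P[:,0]-570)<150)&(abs(P[:,1]-245)<130)]
    for lo,hi in((48,62),(90,115)):
        Q=P[(P[:,2]>lo)&(P[:,2]<hi)]
        if n=="top" : print(n,lo,len(Q),Q[:,2].mean(),cv2.minAreaRect(Q[:,:2].astype(np.float32)), [np.percentile(Q[:,i],[.5,99.5]).round(1) for i in (0,1)])
        else: print(n,lo,len(Q),np.median(Q,0),[np.percentile(Q[:,i],[.5,99.5]).round(1) for i in (0,1,2)])
    Q=P[(P[:,2]>85)]
    # tilt of hood top + tab slices
    for x in range(455,660,8):
        S=Q[abs(Q[:,0]-x)<4]
        if len(S)>2: print(x,len(S),"y",S[:,1].min().round(1),S[:,1].max().round(1),"mid",((S[:,1].min()+S[:,1].max())/2).round(1),"z",np.median(S[:,2]).round(1))
im=np.load("top0.npz")["im"][140:265,110:230]
cv2.imwrite("pics/c1.png",cv2.resize(im,None,fx=4,fy=4,interpolation=cv2.INTER_CUBIC))
E
```

```text
top 48 4212 53.75482935245069 ((574.8478393554688, 254.97119140625), (160.76116943359375, 150.16061401367188), 14.068145751953125) [array([484.1, 663.4]), array([168.1, 339.4])]
top 90 2035 102.68530810876855 ((567.7569580078125, 222.63778686523438), (119.00537109375, 60.83788299560547), 14.134293556213379) [array([511.7, 628.9]), array([189.3, 262.4])]
511 30 y 202.6 214.6 mid 208.6 z 105.5
519 44 y 202.8 216.5 mid 209.7 z 105.2
527 43 y 204.7 221.0 mid 212.8 z 104.4
535 88 y 206.9 246.3 mid 226.6 z 103.4
543 147 y 193.5 247.6 mid 220.5 z 104.4
551 194 y 186.9 250.2 mid 218.5 z 104.5
559 183 y 189.2 251.8 mid 220.5 z 104.3
567 179 y 191.4 253.5 mid 222.4 z 103.7
575 185 y 192.8 256.1 mid 224.4 z 103.2
583 180 y 194.4 258.1 mid 226.3 z 102.8
591 172 y 196.3 260.3 mid 228.3 z 102.7
599 174 y 198.7 261.6 mid 230.1 z 101.9
607 174 y 200.8 263.7 mid 232.2 z 101.4
615 167 y 202.9 264.9 mid 233.9 z 101.3
623 111 y 205.0 261.4 mid 233.2 z 100.7
631 28 y 206.6 228.7 mid 217.7 z 100.5
side 48 1076 [554.99560418 209.93758999  54.04126606] [array([484. , 664.6]), array([165.3, 334.8]), array([48.3, 61.6])]
side 90 710 [576.9888952  213.80652221 102.70866354] [array([511.5, 630.7]), array([188.6, 263.3]), array([ 90.5, 107.8])]
511 12 y 203.9 219.2 mid 211.6 z 103.4
519 23 y 202.2 219.9 mid 211.1 z 104.6
527 18 y 202.9 223.7 mid 213.3 z 103.6
535 35 y 207.7 248.0 mid 227.9 z 102.5
543 45 y 199.2 249.1 mid 224.2 z 104.4
551 59 y 187.4 249.2 mid 218.3 z 104.7
559 81 y 189.4 255.7 mid 222.5 z 103.8
567 60 y 187.4 251.4 mid 219.4 z 103.5
575 58 y 190.9 253.9 mid 222.4 z 103.5
583 78 y 192.2 260.9 mid 226.6 z 102.3
591 59 y 196.1 262.5 mid 229.3 z 102.0
599 57 y 197.6 262.6 mid 230.1 z 102.5
607 66 y 200.2 265.2 mid 232.7 z 101.4
615 60 y 202.3 266.4 mid 234.4 z 101.3
623 43 y 203.9 263.2 mid 233.5 z 100.1
631 23 y 206.8 227.1 mid 217.0 z 97.7
```

View pics/c1.png

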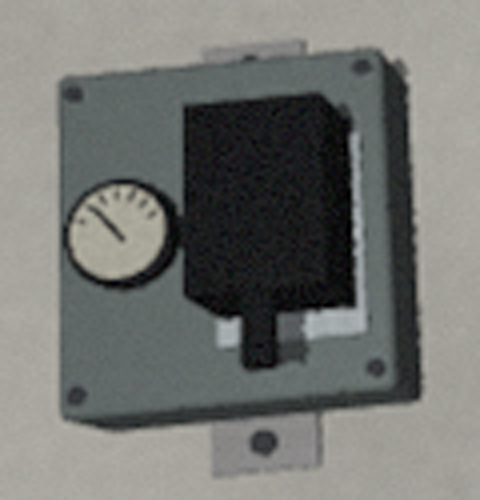

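The box pose is (575, 255) with yaw 14.1°, and the hood sits at about 0.045 rad. The predicted tab at (518, 210) matches the depth slices. Next I pinch the tab and swing the cover along its arc with the tool pointing down.

```bash
cat >> h.py <<'E'
O=np.array([574.8,255.0,0]); A=np.radians(14.1)
L=R.from_euler("z",A)
Q0=quat(L*R.from_matrix(np.diag([1.,-1,-1])))
def w(x,y,z): return O+L.apply([x,y,z])
UP=161  # TCP above tab centre
def tab(th): 
    a=np.arctan2(40,108)+th; r=np.hypot(40,108)
    return w(42-r*np.cos(a),-30,56+r*np.sin(a)+UP)
def st(*a): print(*a,"t",round(bot.read_clock(),1),"F",np.round(bot.read_ft_force(),1),"w",round(bot.read_grip_width(),1),"p",np.round(bot.read_ee_pos()))
def shot(n,f):
    c=eyes.read_camera(n); cv2.imwrite(f"pics/{f}.png",c["image"]); return c
E
python3 - <<'E'
from h import *
print([bot.ik(tab(t),Q0) is not None for t in (0,.9,1.6,1.75)], bot.ik(tab(1.75)+[0,0,70],Q0) is not None)
p=tab(0.045)
bot.move_gripper(45)
bot.move_to(p+[0,0,90],Q0); st("above")
print(bot.servo_line(p,until_force=10)); st("down")
bot.move_gripper(0,35); st("grip")
for t in np.linspace(.1,.4,3): bot.servo_line(tab(t),speed=80)
st("0.4"); bot.dwell(.1); c=shot("top","g1"); s=shot("side","g2")
cv2.imwrite("pics/g.png",np.hstack([cv2.resize(c["image"][80:280,80:280],(400,400)),cv2.resize(s["image"][50:200,240:390],(400,400))]))
E
```

```text
[True, True, True, True] True
above t 3.8 F [0.5 0.2 1.2] w 45.3 p [520. 210. 352.]
False
down t 4.5 F [-0.1 -0.7  2. ] w 44.9 p [520. 210. 263.]
grip t 4.9 F [-4.8 16.1  1.8] w 12.9 p [520. 212. 263.]
0.4 t 5.9 F [-2.5 16.7 -1.6] w 13.2 p [541. 217. 296.]
```

View pics/g.png

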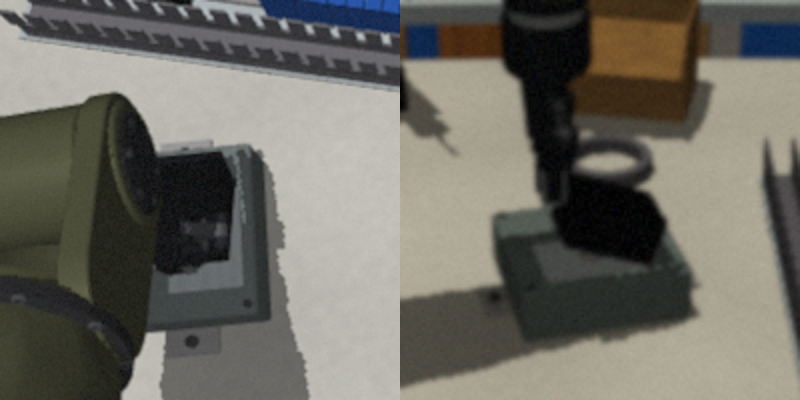

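The cover is lifting with the tab in the grip: the right half shows the hood raised at (610,215). The 16 N side force means the tab lies about 2 mm farther along +y, so I correct that and continue.

```bash
python3 - <<'E'
from h import *
d=L.apply([0,2,0])
bot.servo_line(tab(.4)+d,speed=20); st("shift")
for t in np.linspace(.55,1.75,9): 
    bot.servo_line(tab(t)+d,speed=90); st(round(t,2))
bot.move_gripper(45); st("rel")
bot.servo_line(tab(1.75)+d+[0,0,70],speed=200)
bot.move_to(w(-60,-95,330),Q0)
bot.move_gripper(0,30); st("away")
c=shot("top","o1"); s=shot("side","o2"); Wt=cloud(c); np.savez("top1.npz",W=Wt); 
Ws=cloud(s);np.savez("side1.npz",W=Ws)
for n in("top","side"): print([(round(o["p"],2),np.round(o["pixel"])) for o in eyes.look_for(n,"supply_toggle")[:3]])
cv2.imwrite("pics/o.png",np.hstack([cv2.resize(c["image"][120:270,100:250],(400,400)),cv2.resize(s["image"][50:200,240:390],(400,400))]))
E
```

```text
shift t 6.4 F [-1.4  6.5  0.2] w 13.1 p [541. 218. 296.]
0.55 t 6.7 F [-1.6  5.5  0.2] w 12.6 p [553. 221. 308.]
0.7 t 7.0 F [-1.7  5.1 -0.9] w 13.1 p [567. 225. 317.]
0.85 t 7.4 F [-1.7  5.4  0.6] w 13.2 p [582. 228. 325.]
1.0 t 7.7 F [-1.9  5.  -0.7] w 12.8 p [598. 232. 330.]
1.15 t 8.1 F [-2.4  5.2  0.7] w 13.1 p [615. 237. 332.]
1.3 t 8.4 F [-1.4  4.8  3.7] w 12.9 p [632. 241. 332.]
1.45 t 8.8 F [-1.3  4.4  4.2] w 13.0 p [648. 245. 330.]
1.6 t 9.1 F [0.5 4.7 5.5] w 13.3 p [664. 249. 325.]
1.75 t 9.4 F [1.1 4.8 7. ] w 13.0 p [680. 253. 318.]
rel t 9.8 F [-1.2  0.8  0.5] w 45.3 p [679. 252. 316.]
away t 11.6 F [ 0.6 -0.2 -1. ] w 0.1 p [540. 148. 330.]
[]
[]
```

View pics/o.png

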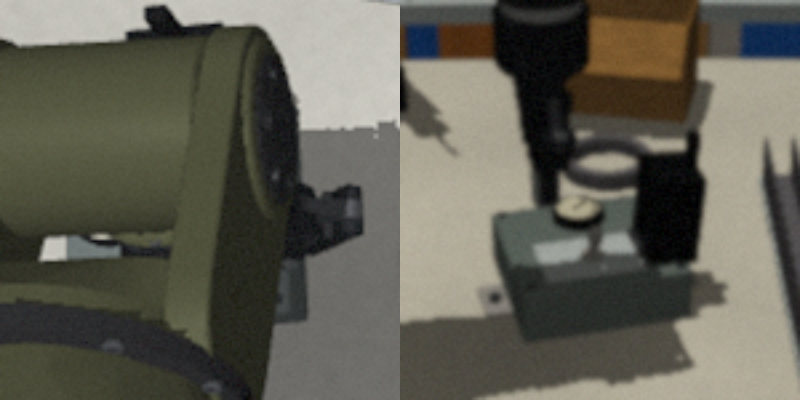

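The cover stands open, and the toggle shows at right-half (595,238). Now I push it towards +y with shut fingers.

```bash
python3 - <<'E'
from h import *
def loc(): return np.round(L.inv().apply(np.array(bot.read_ee_pos())-O),1)
d2=2
bot.servo_line(w(-10,-90+d2,330),speed=200)
bot.servo_line(w(-10,-90+d2,252),speed=150,until_force=12); st("low")
print(bot.servo_line(w(-10,-60+d2,252),speed=50,until_force=10),loc()); st()
hit=bot.servo_line(w(-10,-30+d2,252),speed=30,until_force=9); print(hit,loc()); st()
p=loc(); bot.servo_line(w(-10,p[1]-25,252),speed=80)
bot.servo_line(w(-10,p[1]-45,300),speed=150)
bot.move_to(w(-150,-130,330),Q0)
s=shot("side","f2"); W=cloud(s); P=L.inv().apply(W[50:200,240:390].reshape(-1,3)-O)
m=(abs(P[:,0]+4)<12)&(abs(P[:,1]+30)<38)&(P[:,2]>62)&(P[:,2]<110); print(P[m].round())
c=shot("top","f1")
cv2.imwrite("pics/f.png",np.hstack([cv2.resize(c["image"][120:270,100:250],(400,400)),cv2.resize(s["image"][90:190,260:360],(400,400))])); st()
E
```

```text
low t 12.9 F [ 0.  -0.6 -0. ] w 0.4 p [587. 167. 253.]
False [-10.  -57.9 251.9]
t 13.6 F [-0.1 -0.4 -0.3] w 0.1 p [579. 196. 252.]
True [-10.  -31.6 251.6]
t 14.5 F [ 1.5 -6.   2.5] w 0.2 p [573. 222. 252.]
[[ -8. -10.  93.]
 [ -6. -14.  95.]
 [ -4. -13.  95.]
 [ -1. -14.  94.]
 [ -9. -13.  92.]
 [ -6. -14.  93.]
 [ -4. -15.  93.]
 [ -1. -14.  92.]
 [  1. -16.  93.]
 [ -9. -14.  90.]
 [ -7. -16.  91.]
 [ -5. -17.  91.]
 [ -2. -16.  90.]
 [ -0. -21.  93.]
 [ -8. -12.  86.]
 [ -8. -19.  90.]
 [ -5. -20.  90.]
 [ -2. -19.  89.]
 [  1. -16.  87.]
 [ -9. -16.  85.]
 [ -7. -18.  87.]
 [ -5. -20.  88.]
 [ -3. -20.  87.]
 [  0. -17.  85.]
 [-10. -19.  85.]
 [ -7. -18.  83.]
 [ -6. -22.  86.]
 [ -3. -22.  86.]
 [ -0. -20.  84.]
 [ -9. -16.  80.]
 [ -8. -19.  82.]
 [ -5. -20.  81.]
 [ -3. -21.  82.]
 [ -0. -20.  81.]
 [-10. -17.  78.]
 [ -9. -24.  82.]
 [ -7. -25.  82.]
 [ -4. -23.  80.]
 [ -1. -23.  80.]
 [ -9. -23.  78.]
 [ -6. -21.  76.]
 [ -3. -21.  76.]
 [ -1. -23.  77.]
 [ -7. -16.  71.]
 [ -7. -25.  76.]
 [ -3. -22.  74.]
 [ -1. -23.  74.]
 [ -9. -24.  73.]
 [ -6. -21.  71.]
 [ -5. -27.  74.]
 [ -1. -21.  70.]
 [ -7. -27.  72.]
 [ -4. -24.  70.]
 [ -1. -22.  68.]
 [ -7. -26.  68.]
 [ -4. -24.  67.]
 [ -3. -28.  69.]
 [ -7. -27.  66.]
 [ -5. -26.  65.]
 [ -2. -25.  64.]
 [ -7. -27.  63.]
 [ -5. -29.  64.]
 [ -2. -28.  63.]
 [  0. -28.  63.]
 [ -6. -31.  62.]]
t 16.2 F [-0.1  0.4 -0.1] w 0.4 p [462.  93. 329.]
```

View pics/f.png

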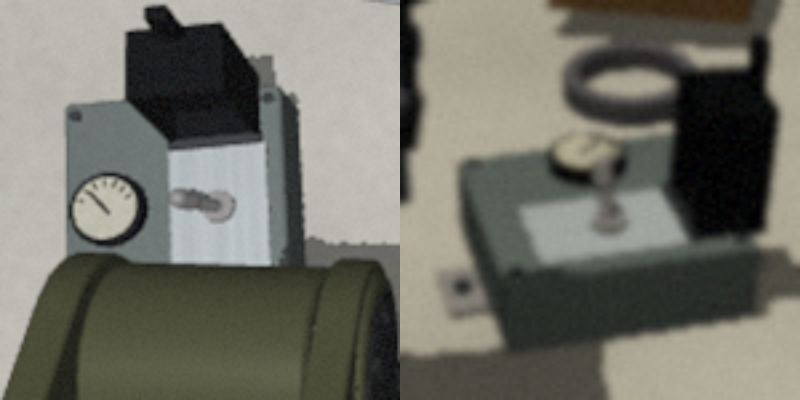

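The toggle now leans fully to the meter side: in the left half its tip is at (180,198) and its pivot at (222,205), and the push ended hard against the stop. Next I re-pinch the tab and swing the cover shut.

```bash
python3 - <<'E'
from h import *
d=L.apply([0,2.6,0])
bot.move_gripper(45)
bot.move_to(w(-60,-60,380),Q0)
bot.move_to(tab(1.75)+d+[0,0,70],Q0)
print(bot.servo_line(tab(1.75)+d,until_force=12)); st()
bot.move_gripper(0,35); st("grip")
for t in np.linspace(1.6,.1,11): bot.servo_line(tab(t)+d,speed=90)
st(.1)
print(bot.servo_line(tab(-.02)+d,speed=30,until_force=12)); st("shut")
bot.move_gripper(45); st("rel")
bot.servo_line(tab(0)+d+[0,0,90],speed=150)
bot.move_to(w(-170,-130,330),Q0)
for n in("top","side"):
    c=shot(n,n+"z"); W=cloud(c); P=L.inv().apply(W.reshape(-1,3)-O)
    m=(abs(P[:,1]+30)<22)&(P[:,2]>85)&(P[:,2]<130)&(P[:,0]>-38)&(P[:,0]<36)
    if m.sum()>20: print(n,m.sum(),np.polyfit(P[m,0],P[m,2],1))
    if n=="top":a=c
cv2.imwrite("pics/z.png",np.hstack([cv2.resize(a["image"][120:270,100:250],(400,400)),cv2.resize(c["image"][90:190,260:360],(400,400))])); st()
E
```

```text
False
t 18.6 F [-0.5 -0.2  0.2] w 44.8 p [679. 253. 318.]
grip t 19.0 F [ 1.3 -0.7  5.5] w 13.3 p [679. 253. 317.]
0.1 t 22.7 F [-2.   2.3  0.7] w 13.1 p [522. 214. 268.]
True
shut t 23.2 F [-2.4 -1.8  6.9] w 13.1 p [517. 212. 257.]
rel t 23.6 F [ 0.2  0.5 -0.6] w 45.0 p [517. 212. 256.]
top 1095 [1.37306395e-03 1.00874213e+02]
side 285 [-1.86115820e-03  1.01322117e+02]
t 25.1 F [ 0.5  0.7 -0.5] w 44.9 p [442.  88. 330.]
```

View pics/z.png

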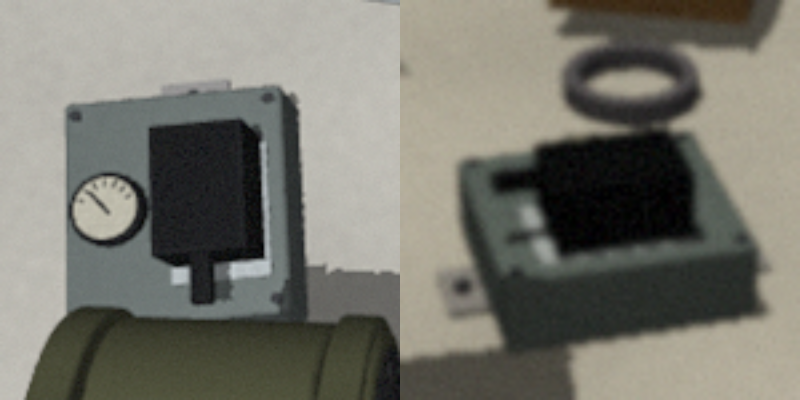

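The cover is shut: its top slope is about 0 in both views (hood at (205,195) left, (615,190) right). The arm is clear, so I hand in the job.

```bash
python3 -c "
from h import *
print(bot.finish_job())"
```

```text
the job is handed in; nothing more can be done
None
```

The supply's toggle is fully over to the on side and its cover is shut again; the look-alike box was never touched, and I handed the job in at about 25 s with the arm clear.

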